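# Close the filled washer hopper

## Task

The blue hopper beside the assembly press has been filled with washers: take its clear lid by the black bar handle and lower it gently until it lies fully closed on the rim, without letting it drop. Leave the lid of the empty yellow hopper standing open.

Things in the scene. Friction and masses are not known exactly. Their poses are not given: they have to be found in the camera images.
- blue_lid (a joint): hinge angle of the clear, steel-framed lid (0.3 kg) of the fixed blue hopper, an open-topped bin 130 mm deep, 150 wide, rim 110 above the table, full of silver washers. 0 = closed, level on the rim (its stop); grows opening. Starts leaning back past upright, 1.7 to 1.8 (open stop 1.9), kept there by light hinge friction; 2 N at the handle moves it. Let go below about 1.1 it falls shut.
- blue_lid_handle (a point): middle of the blue lid's handle: black round bar, 12 mm thick, 124 long, parallel to the hinge, on two 10 mm rods (100 mm clear between) 60 mm beyond the lid's free edge, in the lid's plane, so topmost when open (310 mm up). The gap from bar to lid is free for fingers; the bar may turn in the grip. Axes turn with the lid: y along the bar, x from handle to hinge.
- blue_lid_hinge (a point): middle of the blue lid's hinge line, on the hopper rim farther from the robot, 114 mm above the table. The bar lies 190 mm from it; the lid (130 x 150 mm, 6 thick) lies in the plane of both, so the closed bar is level with the hinge. Axes turn with the lid: y along the hinge line (level; to the left seen from the robot), x from handle to hinge.
- yellow_lid (a joint): hinge angle of the lid of the yellow hopper, of the same make and size but empty inside, standing beside the blue one, left or right; 0 = closed. It starts standing open past upright (1.7 to 1.8) (top 310 mm up) and must stay open.

How it is judged (in metres and radians):
At the end, for the whole second after the job is handed in: The blue hopper's lid lies closed and at rest on the rim (joint below 0.07 rad, within about 13 mm at the handle), and the yellow hopper's lid still stands open (above 1.55 rad) (value of joint blue_lid below 0.07 rad and velocity of joint blue_lid between -0.1 and 0.1 rad/s and value of joint yellow_lid above 1.55 rad); the robot touches nothing.
It fails at once if the blue lid drops or slams: it turns faster than 2.5 rad/s (about 0.5 m/s at the handle) in the closing direction over the last 0.6 rad (value of joint blue_lid below 0.6 rad and velocity of joint blue_lid below -2.5 rad/s).
It fails at once if the yellow hopper's lid is swung forward past upright (below 1.55 rad) (value of joint yellow_lid below 1.55 rad).
It also fails if it takes over 38 s, if anything falls off the work surface, if the arm or the gripper's body presses on something with over 40 N, if the wrist force passes 120 N, or if a joint passes its speed limit or range.

## Robot

A 6-joint arm with a two-finger parallel gripper is mounted at the origin on the work surface. World frame = base frame: x ahead of the robot, y to its left, z up, the work surface at z = 0. Lengths are in mm, angles in rad, forces in N, time in s.
With the tool pointing down it reaches from about 400 to 925 mm from the base axis. Payload 12.5 kg.
Tool frame: the origin (TCP) lies on the front face of the gripper's body, between the roots of the fingers; the fingertips stand 78 mm ahead of it and the grasp point (between the pads) lies 59 mm ahead of it (env.nose_length is the distance from the TCP to the fingertips, in mm); z points along the fingers, y is the line along which they close (so a half turn about z gives the same grasp; the last joint's range is limited). The gripper opens to 95 mm and grips with 3 to 60 N. Pads are 20 mm wide; open, the fingers measure 119 mm over their backs; the gripper's body (75 mm by 180 mm) begins 59 mm behind the grasp point.
Start: joints at [-1.294, 0.491, 1.559, -0, 1.092, -0.106], TCP at [233.471, -579.766, 292.261] pointing down, gripper open.
Joint ranges: [-3.1, 3.1], [-0.84, 2.19], [0.05, 2.79], [-1.13, 4.28], [0.06, 2.93], [-2.69, 2.69]. Speed limits (rad/s): [2.22, 2.22, 2.79, 3.14, 3.14, 3.14].

## Interface

Orientations are given as [roll, pitch, yaw] about the fixed x, y, z axes, in that order (R = Rz(yaw) Ry(pitch) Rx(roll)).
In Python, from cell import env gives the robot as it stands.
- The arm moves only by the tool jog_arm, never from a script. Its argument "motion" is a list of rows, each a list of 7 numbers: the turn, a rotation vector about the tool's x, y, z in degrees, then the shift along the tool's x, y, z in mm, then the finger opening in mm, from 0 to 95.1. In form: [[wx, wy, wz, x, y, z, hand], ...]. A call has 1 to 10 rows; each row shifts and turns the commanded pose from where the row before left it, along the tool's axes as they then stand; what a row does not reach is not made up. A row lasts 1/8 s, in which the tool goes at most 62.5 mm and 10.7 degrees, less where a joint would pass 70% of its speed; a pose out of reach is approached as far as the arm can. A call is refused whole if a number of a shift passes 62.5 or a number of a turn 10.7, either way. A call with a gripper value outside its range is refused whole. The fingers move at their own pace and stop on an object; the grip force is fixed at half the most. Time passes only in rows, so rows that do not move let the fingers close. It gives the time, the measured TCP pose, the force, the opening and the grip force at its end, in the units of the state.
- env.state(): the state, without advancing time (a new reading comes with each control period).
- env.read_camera(name): name is "side" or "top"; returns a dict with "color" (420x560x3 uint8, red, green, blue), "z_map" (420x560 float32, mm along the optical axis (not along the pixel's ray), 0 where there is no reading), "camera_matrix" (3x3 intrinsics, pixels), "world_to_cam" (4x4, takes a point from world to camera coordinates). Camera axes: x right, y up, looking along -z (the intrinsics and any distortion apply to the point x, -y, -z); pixel columns grow to the right and rows downward; lengths in mm; the calibration is good to about 2 mm. A picture is of the moment at which its call begins.
- env.job_done(): hands the job in; it is judged then, once.
Trained networks look in the newest picture that a camera, given by its name, has taken for a name from the list of things; names that differ only in an ending like _2 or _b are one class to them, and where a whole thing is asked for, a point or a joint stands for the part that bears it (a point fixed in the world has none). Each returns a list of dicts, best first, with "score" (0 to 1); they miss things now and then, are a little off and sometimes report something else, mostly with a low value. They report only what shows in the picture. A call takes as long as a camera call.
- env.recognise(camera, thing): "location" ([column, row] in pixels, amid what is visible of it).
The state is a dict: "t": time; "joints": joint angles; "qvel": joint speeds; "tau": joint torques, N m; "eef_pos": TCP position; "tcp_rot": TCP orientation; "ft_force": force on the tool from outside, world axes, zero at the start; "moment": the same for the moment, N m; "opening": opening from 0.0 (shut) to 1.0 (fully open); "grip_force": force on a finger pad.
Only numpy, scipy, OpenCV 4.12 (cv2) and the standard library are available. Lean on these libraries where they do the work, as an engineer would, in place of code of your own. Each camera call takes 0.05 s, during which the arm holds its last target. There are 200 camera calls.

## Working session

There is one attempt and no reset: what is moved stays moved. The work goes in short steps, Python scripts to look and compute and a tool call to move; the robot and the scene stay as the last step left them, time stands still between calls to the robot, and variables do not carry over. Pictures are saved under pics/ and viewed, at most 10 in all, crops included, and the job is handed in when it is done.

Besides the shell and the picture viewer there is one more tool, called after "Emit:" in YAML: its name, and indented under it one key for each argument. jog_arm: Moves the arm, as the interface text tells. Its arguments: {"type":"object","properties":{"motion":{"type":"array"}},"required":["motion"]}

```bash
mkdir -p pics; ls
cat > h.py <<'E'
from cell import env
import numpy as np, cv2
def cam(n):
    r=env.read_camera(n); return r
def world(r,u,v,z=None):
    K=np.array(r["camera_matrix"]);T=np.linalg.inv(np.array(r["world_to_cam"]))
    if z is None: z=r["z_map"][int(v),int(u)]
    p=np.array([(u-K[0,2])/K[0,0]*z,-(v-K[1,2])/K[1,1]*z,-z,1])
    return (T@p)[:3]
E
python3 - <<'E'
from h import *
ims=[]
for n in("side","top"):
    r=cam(n); cv2.imwrite(f"pics/{n}0.png",r["color"][:,:,::-1])
    print(n,np.linalg.inv(r["world_to_cam"]).round(2).tolist(),np.array(r["camera_matrix"]).tolist(), [k for k in r])
    for t in("blue_lid","blue_lid_handle","blue_lid_hinge","yellow_lid"):
        for d in env.recognise(n,t)[:2]:
            u,v=d["location"]; print(n,t,d["score"],u,v,world(r,u,v).round(0))
print(env.state())
E
```

```text
pics
side [[0.97, 0.16, -0.2, 413.86], [-0.26, 0.59, -0.77, -547.56], [-0.01, 0.79, 0.61, 555.16], [0.0, 0.0, 0.0, 1.0]] [[396.3536116790213, 0.0, 273.4888236925594], [0.0, 396.3536116790213, 215.8180402504723], [0.0, 0.0, 1.0]] ['color', 'z_map', 'camera_matrix', 'world_to_cam']
side blue_lid 0.59 295.2 126.8 [624.  98. 241.]
side blue_lid_handle 0.57 292.1 123.0 [635. 154. 223.]
side blue_lid_hinge 0.69 290.6 127.4 [638. 172. 205.]
side yellow_lid 0.92 375.1 233.8 [ 656. -176.  200.]
top [[0.01, 1.0, -0.03, 513.91], [-1.0, 0.01, 0.0, -9.55], [0.0, 0.03, 1.0, 830.85], [0.0, 0.0, 0.0, 1.0]] [[416.8279238001416, 0.0, 282.36686978212254], [0.0, 416.8279238001416, 204.71433321993416], [0.0, 0.0, 1.0]] ['color', 'z_map', 'camera_matrix', 'world_to_cam']
top blue_lid 0.85 164.7 132.9 [635. 162. 224.]
top blue_lid_handle 0.58 167.2 134.0 [635. 161. 216.]
top blue_lid_hinge 0.84 162.4 134.1 [636. 169. 210.]
top yellow_lid 0.67 384.9 121.2 [ 657. -162.  216.]
{'t': 0.5, 'joints': array([-1.29361907e+00,  4.90922947e-01,  1.55891581e+00, -9.04315057e-06,
        1.09164732e+00, -1.05596142e-01]), 'qvel': array([ 1.88678596e-03, -2.39401087e-03,  1.52623507e-03,  8.89640366e-05,
       -8.57566627e-04,  3.50504600e-04]), 'tau': array([-1.57814418e-03, -6.12055492e+01, -2.58285248e+01,  6.91867992e-02,
        4.47153056e-02, -4.15947767e-06]), 'eef_pos': array([ 233.46034359, -579.77673801,  292.24122769]), 'tcp_rot': array([3.14148752e+00, 1.92135349e-05, 3.82777568e-01]), 'ft_force': array([ 0.01360242,  0.58972765, -0.09384489]), 'moment': array([ 0.0021725 , -0.06612357,  0.02167083]), 'grip_force': 0.0, 'opening': 1.00009517055612}
```

View pics/side0.png

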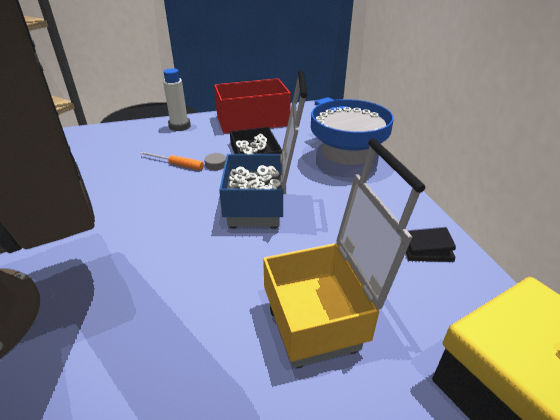

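View pics/top0.png

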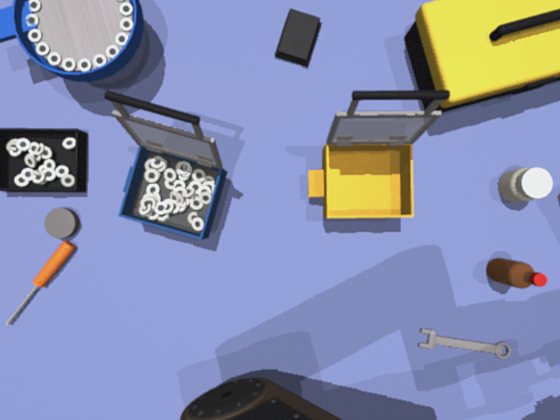

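The top picture shows the blue hopper's open bar from (108,95) to (198,121) and its back rim from about (137,148) to (222,170). The yellow hopper is well to the right, at (370,180). I'll fit the bar and rim from depth.

Run:
```python
from h import *
r=cam("top");K=r["camera_matrix"];T=np.linalg.inv(r["world_to_cam"])
v,u=np.mgrid[80:245,95:240]; z=r["z_map"][80:245,95:240]
P=np.stack([(u-K[0,2])/K[0,0]*z,-(v-K[1,2])/K[1,1]*z,-z,np.ones_like(z)],-1)@T.T
P=P[...,:3]; c=r["color"][80:245,95:240].astype(int)
bar=P[(P[...,2]>290)&(c.max(-1)<70)&(z>0)]
print("bar",len(bar),bar.mean(0).round(1),bar.min(0).round(1),bar.max(0).round(1))
xy=bar[:,:2];m=xy.mean(0);_,_,V=np.linalg.svd(xy-m);d=V[0]*np.sign(V[0][1]);s=(xy-m)@d
mid=m+d*(s.min()+s.max())/2;print("dir",d,"mid",mid,"len",np.ptp(s))
n=np.array([d[1],-d[0]]) # away from robot
print("yaw of outward",np.arctan2(n[1],n[0]))
blue=(P[...,2]>95)&(P[...,2]<122)&(c[...,2]>c[...,0]*1.6)&(c[...,2]<150)
b=P[blue][:,:2]-mid; print("rim",len(b),"n:",np.percentile(b@n,[1,5,50,95,99]).round(1),"d:",np.percentile(b@d,[1,5,50,95,99]).round(1), "z",np.median(P[blue][:,2]))
rect=cv2.minAreaRect(P[blue][:,:2].astype(np.float32));print(rect)
lid=P[(P[...,2]>130)&(P[...,2]<285)&(z>0)]
# lid plane: n coordinate vs z
l=(lid[:,:2]-mid)@n; 
ok=np.abs(l)<80; 
for zz in range(130,290,20):
    q=l[(lid[:,2]>zz)&(lid[:,2]<zz+20)]; print(zz,len(q),np.median(q).round(1) if len(q) else '')
# pixels of washers top
```

```text
bar 759 [651.2 158.1 304.9] [630.7  97.3 290.5] [671.6 217.4 308.8]
dir [0.26441991 0.96440765] mid [650.86245488 156.87262599] len 123.3957779474801
yaw of outward -0.26760237150687
rim 532 n: [-160.4 -159.7 -107.6  -37.5  -37.2] d: [-75.  -74.8  51.8  71.9  72.4] z 103.97849032659792
((594.175048828125, 236.53619384765625), (315.7596435546875, 164.34584045410156), 55.34005355834961)
130 309 -31.0
150 311 -27.4
170 359 -23.7
190 395 -19.9
210 419 -16.2
230 631 -11.7
250 98 -9.5
270 78 -6.5
```

Emit:
jog_arm:
  motion:
    - [0, 0, -10.54, 0, 0, -26, 95]
    - [0, 0, -10.54, 0, 0, -26, 70]
    - [0, 0, -10.54, 0, 0, -26, 60]
    - [0, 0, -10.54, 0, 0, -26, 60]
    - [0, 0, -10.54, 0, 0, -26, 60]
    - [0, 0, 0, 0, 0, 0, 60]

```text
t: 1.3
eef_pos: [233.6, -579.9, 424.0]
tcp_rot: [3.14, 0.003, 1.302]
ft_force: [0.0, -0.5, -0.3]
opening: 0.635
grip_force: 0.0
```

```bash
cat >> h.py <<'E'
from scipy.spatial.transform import Rotation as Ro
def delta(p):
    s=env.state();R=Ro.from_euler("xyz",s["tcp_rot"])
    print("t",s["t"],"pos",s["eef_pos"].round(1),"rot",s["tcp_rot"].round(3),"F",s["ft_force"].round(1),"grip",s["grip_force"],"open",s["opening"]*95.1)
    return R.inv().apply(np.array(p)-s["eef_pos"]).round(1)
E
python3 -c "
from h import *
print(delta([650.5,157,425]))"
```

```text
t 1.3 pos [ 233.6 -579.9  424. ] rot [3.140e+00 3.000e-03 1.302e+00] F [ 0.  -0.5 -0.3] grip 0.0 open 60.413725548977816
[821.  206.7  -3.1]
```

Emit:
jog_arm:
  motion:
    - [0, 0, 0, 41, 10.3, 0, 60]
    - [0, 0, 0, 41, 10.3, 0, 60]
    - [0, 0, 0, 41, 10.3, 0, 60]
    - [0, 0, 0, 41, 10.3, 0, 60]
    - [0, 0, 0, 41, 10.3, 0, 60]
    - [0, 0, 0, 41, 10.3, 0, 60]
    - [0, 0, 0, 41, 10.3, 0, 60]
    - [0, 0, 0, 41, 10.3, 0, 60]
    - [0, 0, 0, 41, 10.3, 0, 60]
    - [0, 0, 0, 41, 10.3, 0, 60]

```text
t: 2.55
eef_pos: [441.8, -210.3, 421.2]
tcp_rot: [-3.14, -0.0, 1.298]
ft_force: [0.2, -0.1, -0.3]
opening: 0.63
grip_force: 0.0
```

Emit:
jog_arm:
  motion:
    - [0, 0, 0, 41, 10.3, 0, 60]
    - [0, 0, 0, 41, 10.3, 0, 60]
    - [0, 0, 0, 41, 10.3, 0, 60]
    - [0, 0, 0, 41, 10.3, 0, 60]
    - [0, 0, 0, 41, 10.3, 0, 60]
    - [0, 0, 0, 41, 10.3, 0, 60]
    - [0, 0, 0, 41, 10.3, 0, 60]
    - [0, 0, 0, 41, 10.3, 0, 60]
    - [0, 0, 0, 41, 10.3, 0, 60]
    - [0, 0, 0, 0, 0, 0, 60]

```text
t: 3.8
eef_pos: [629.2, 121.7, 420.0]
tcp_rot: [-3.139, 0.001, 1.302]
ft_force: [0.9, -0.2, 0.6]
opening: 0.631
grip_force: 0.0
```

```bash
python3 -c "
from h import *
print(delta([650.5,157,425]))
r=cam('side'); cv2.imwrite('pics/side1.png',r['color'][:,:,::-1])
T=r['world_to_cam'];K=r['camera_matrix']
s=env.state();R=Ro.from_euler('xyz',s['tcp_rot'])
for p in ([650.5,157,302],s['eef_pos']+R.apply([0,0,78])):
  c=(T@np.append(p,1))[:3]; print(c[0]/-c[2]*K[0,0]+K[0,2], c[1]/c[2]*K[1,1]+K[1,2])
"
```

```text
t 3.8 pos [629.2 121.7 420. ] rot [-3.139e+00  1.000e-03  1.302e+00] F [ 0.9 -0.2  0.6] grip 0.0 open 60.02660105830287
[39.7 11.1 -5. ]
300.49055000860284 81.92837235031891
295.6997672615581 66.69543104523268
```

View pics/side1.png

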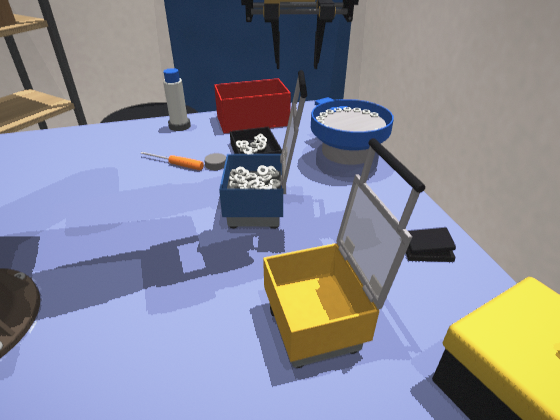

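The fingers (tips at 278,67 and 318,67) straddle the bar at (300,84), so the fit is good. Next I move across, then down over the bar.

Emit:
jog_arm:
  motion:
    - [0, 0, 0, 20, 5, 0, 60]
    - [0, 0, 0, 19.7, 6, 0, 60]
    - [0, 0, 0, 0, 0, 0, 60]
    - [0, 0, 0, 0, 0, 15, 60]
    - [0, 0, 0, 0, 0, 15, 60]
    - [0, 0, 0, 0, 0, 15, 60]
    - [0, 0, 0, 0, 0, 14, 60]
    - [0, 0, 0, 0, 0, 0, 60]

```text
t: 4.85
eef_pos: [649.5, 154.8, 361.8]
tcp_rot: [-3.14, 0.001, 1.302]
ft_force: [-0.1, 0.2, -0.7]
opening: 0.628
grip_force: 0.0
```

```bash
python3 -c "
from h import *
print(delta([650.5,157,361]))
r=cam('side'); cv2.imwrite('pics/side2.png',cv2.resize(r['color'][0:200,200:400,::-1],(600,600)))
"
```

```text
t 4.85 pos [649.5 154.8 361.8] rot [-3.140e+00  1.000e-03  1.302e+00] F [-0.1  0.2 -0.7] grip 0.0 open 59.72781106975736
[2.4 0.3 0.8]
```

View pics/side2.png

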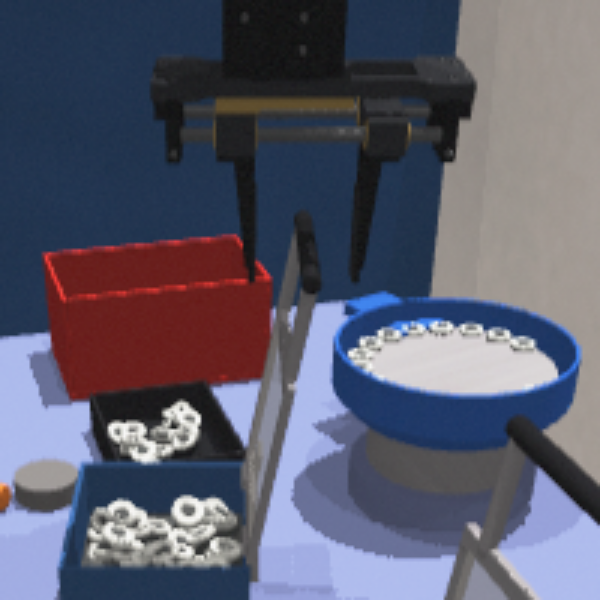

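The crop shows the bar, (303,215) to (310,290), centred between the fingertips at (250,280) and (355,280). Now I close.

Emit:
jog_arm:
  motion:
    - [0, 0, 0, 2, 0, 1, 40]
    - [0, 0, 0, 0, 0, 0, 25]
    - [0, 0, 0, 0, 0, 0, 12]
    - [0, 0, 0, 0, 0, 0, 6]
    - [0, 0, 0, 0, 0, 0, 6]
    - [0, 0, 0, 0, 0, 0, 6]
    - [0, 0, 0, 0, 0, 0, 6]

```text
t: 5.78
eef_pos: [650.3, 156.8, 362.3]
tcp_rot: [3.141, 0.0, 1.303]
ft_force: [0.9, -0.2, 0.5]
opening: 0.116
grip_force: 30.0
```

```bash
python3 -c "
from h import *
delta([0,0,0])
s=env.state();p=s['eef_pos']
n=np.array([.9644,-.2644]);a0=1.754
print('grasp',p)
prev=None
N=36
for i in range(N+1):
  a=a0*(1-i/N)
  q=np.array([-190*np.cos(a),190*np.sin(a)])
  if prev is not None: print(i,round(a,3),'y(n)',round(q[0]-prev[0],1),'z',round(prev[1]-q[1],1))
  prev=q
R=Ro.from_euler('xyz',s['tcp_rot']).as_matrix();print(R.round(3))
"
```

```text
t 5.775 pos [650.3 156.8 362.3] rot [3.141 0.    1.303] F [ 0.9 -0.2  0.5] grip 30.000144839286804 open 11.005770341820352
grasp [650.34915788 156.77707398 362.31680042]
1 1.705 y(n) -9.1 z -1.5
2 1.657 y(n) -9.2 z -1.0
3 1.608 y(n) -9.2 z -0.6
4 1.559 y(n) -9.3 z -0.1
5 1.51 y(n) -9.3 z 0.3
6 1.462 y(n) -9.2 z 0.8
7 1.413 y(n) -9.2 z 1.2
8 1.364 y(n) -9.1 z 1.7
9 1.316 y(n) -9.0 z 2.1
10 1.267 y(n) -8.9 z 2.6
11 1.218 y(n) -8.8 z 3.0
12 1.169 y(n) -8.6 z 3.4
13 1.121 y(n) -8.4 z 3.8
14 1.072 y(n) -8.2 z 4.2
15 1.023 y(n) -8.0 z 4.6
16 0.974 y(n) -7.8 z 5.0
17 0.926 y(n) -7.5 z 5.4
18 0.877 y(n) -7.3 z 5.7
19 0.828 y(n) -7.0 z 6.1
20 0.78 y(n) -6.7 z 6.4
21 0.731 y(n) -6.3 z 6.7
22 0.682 y(n) -6.0 z 7.0
23 0.633 y(n) -5.7 z 7.3
24 0.585 y(n) -5.3 z 7.6
25 0.536 y(n) -4.9 z 7.8
26 0.487 y(n) -4.5 z 8.1
27 0.439 y(n) -4.1 z 8.3
28 0.39 y(n) -3.7 z 8.5
29 0.341 y(n) -3.3 z 8.6
30 0.292 y(n) -2.9 z 8.8
31 0.244 y(n) -2.5 z 8.9
32 0.195 y(n) -2.0 z 9.0
33 0.146 y(n) -1.6 z 9.1
34 0.097 y(n) -1.1 z 9.2
35 0.049 y(n) -0.7 z 9.2
36 0.0 y(n) -0.2 z 9.3
[[ 0.265  0.964  0.   ]
 [ 0.964 -0.265 -0.   ]
 [-0.     0.    -1.   ]]
```

Emit:
jog_arm:
  motion:
    - [0, 0, 0, 0, -9.1, -1.5, 6]
    - [0, 0, 0, 0, -9.2, -1.0, 6]
    - [0, 0, 0, 0, -9.2, -0.6, 6]
    - [0, 0, 0, 0, -9.3, -0.1, 6]
    - [0, 0, 0, 0, -9.3, 0.3, 6]
    - [0, 0, 0, 0, -9.2, 0.8, 6]
    - [0, 0, 0, 0, -9.2, 1.2, 6]
    - [0, 0, 0, 0, -9.1, 1.7, 6]

```text
t: 6.78
eef_pos: [578.7, 176.7, 361.2]
tcp_rot: [-3.141, -0.0, 1.303]
ft_force: [1.1, 3.1, 3.5]
opening: 0.119
grip_force: 30.0
```

```bash
python3 -c "
from h import *
h=np.array([616.6,166.3]);n=np.array([.9644,-.2644])
def bar(a): 
  q=h-n*190*np.cos(a); return [q[0],q[1],114+190*np.sin(a)+59]
print(delta(bar(1.364)))
r=cam('side'); cv2.imwrite('pics/side3.png',cv2.resize(r['color'][0:250,150:400,::-1],(600,600)))
"
```

```text
t 6.775 pos [578.7 176.7 361.2] rot [-3.141 -0.     1.303] F [1.1 3.1 3.5] grip 30.000518560409546 open 11.312183338822468
[0.  0.3 2.2]
```

View pics/side3.png

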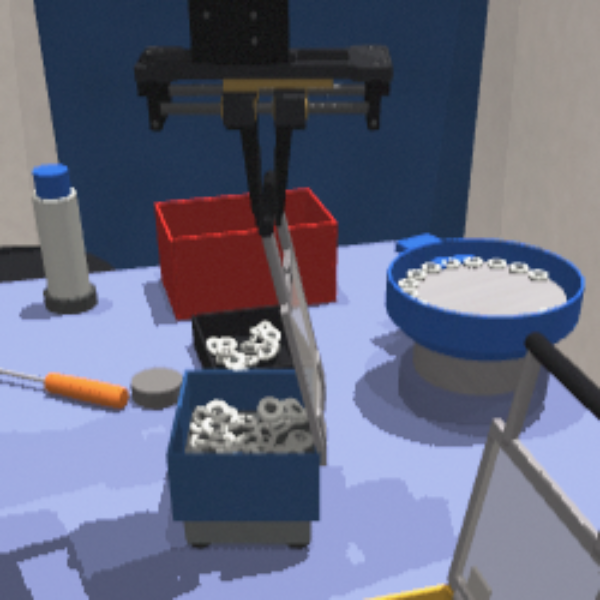

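The bar is held at (268,195) in the crop and the lid follows forward. Forces are small, so I continue the arc.

Emit:
jog_arm:
  motion:
    - [0, 0, 0, 0, -9.0, 2.1, 6]
    - [0, 0, 0, 0, -8.9, 2.6, 6]
    - [0, 0, 0, 0, -8.8, 3.0, 6]
    - [0, 0, 0, 0, -8.6, 3.4, 6]
    - [0, 0, 0, 0, -8.4, 3.8, 6]
    - [0, 0, 0, 0, -8.2, 4.2, 6]
    - [0, 0, 0, 0, -8.0, 4.6, 6]
    - [0, 0, 0, 0, -7.8, 5.0, 6]

```text
t: 7.82
eef_pos: [513.5, 194.4, 332.3]
tcp_rot: [-3.142, 0.0, 1.303]
ft_force: [2.6, 3.8, 0.0]
opening: 0.116
grip_force: 30.0
```

```bash
cat >> h.py <<'E'
def bar(a):
  q=np.array([616.6,166.3])-np.array([.9644,-.2644])*190*np.cos(a); return [q[0],q[1],114+190*np.sin(a)+59]
E
python3 -c "
from h import *
print(delta(bar(.974)))"
```

```text
t 7.825 pos [513.5 194.4 332.3] rot [-3.142  0.     1.303] F [2.6 3.8 0. ] grip 30.000141263008118 open 11.025282456706083
[0.2 0.1 2.1]
```

Emit:
jog_arm:
  motion:
    - [0, 0, 0, 0, -7.5, 5.4, 6]
    - [0, 0, 0, 0, -7.3, 5.7, 6]
    - [0, 0, 0, 0, -7.0, 6.1, 6]
    - [0, 0, 0, 0, -6.7, 6.4, 6]
    - [0, 0, 0, 0, -6.3, 6.7, 6]
    - [0, 0, 0, 0, -6.0, 7.0, 6]
    - [0, 0, 0, 0, -5.7, 7.3, 6]
    - [0, 0, 0, 0, -5.3, 7.6, 6]
    - [0, 0, 0, 0, -4.9, 7.8, 6]
    - [0, 0, 0, 0, -4.5, 8.1, 6]

```text
t: 9.07
eef_pos: [454.8, 210.5, 264.1]
tcp_rot: [3.141, 0.0, 1.303]
ft_force: [3.0, 2.0, -1.1]
opening: 0.116
grip_force: 30.0
```

```bash
python3 -c "
from h import *
print(delta(bar(.487)))"
```

```text
t 9.075 pos [454.8 210.5 264.1] rot [3.141 0.    1.303] F [ 3.   2.  -1.1] grip 29.99989002943039 open 11.023235043211418
[ 0.1 -0.2  2.1]
```

Emit:
jog_arm:
  motion:
    - [0, 0, 0, 0, -4.1, 8.3, 6]
    - [0, 0, 0, 0, -3.7, 8.5, 6]
    - [0, 0, 0, 0, -3.3, 8.6, 6]
    - [0, 0, 0, 0, -2.9, 8.8, 6]
    - [0, 0, 0, 0, -2.5, 8.9, 6]
    - [0, 0, 0, 0, -2.0, 9.0, 6]
    - [0, 0, 0, 0, -1.6, 9.1, 6]
    - [0, 0, 0, 0, -1.1, 9.2, 6]

```text
t: 10.07
eef_pos: [435.7, 215.8, 194.0]
tcp_rot: [3.138, -0.001, 1.303]
ft_force: [11.4, -5.3, -0.2]
opening: 0.119
grip_force: 30.0
```

```bash
python3 -c "
from h import *
print(delta(bar(0)))"
```

```text
t 10.075 pos [435.7 215.8 194. ] rot [ 3.138e+00 -1.000e-03  1.303e+00] F [11.4 -5.3 -0.2] grip 30.001555681228638 open 11.285494670508246
[ 0.1 -2.5 21. ]
```

Emit:
jog_arm:
  motion:
    - [0, 0, 0, 0, 1, 7, 6]
    - [0, 0, 0, 0, 0, 6, 6]
    - [0, 0, 0, 0, 0, 4, 6]
    - [0, 0, 0, 0, 0, 0, 6]

```text
t: 10.58
eef_pos: [435.6, 216.2, 178.7]
tcp_rot: [3.14, -0.001, 1.303]
ft_force: [-2.1, 1.2, 24.8]
opening: 0.12
grip_force: 30.0
```

```bash
python3 -c "
from h import *
print(delta(bar(0)))"
```

```text
t 10.575 pos [435.6 216.2 178.7] rot [ 3.140e+00 -1.000e-03  1.303e+00] F [-2.1  1.2 24.8] grip 30.00453919172287 open 11.401185087574902
[-0.3 -2.3  5.7]
```

```bash
python3 -c "
from h import *
r=cam('side'); cv2.imwrite('pics/side4.png',cv2.resize(r['color'][50:300,130:380,::-1],(600,600),interpolation=2))
K=r['camera_matrix'];T=np.linalg.inv(r['world_to_cam'])
v,u=np.mgrid[0:420,0:560];z=r['z_map']
P=(np.stack([(u-K[0,2])/K[0,0]*z,-(v-K[1,2])/K[1,1]*z,-z,np.ones_like(z)],-1)@T.T)[...,:3]
n=np.array([.9644,-.2644]);d=np.array([.2644,.9644]);q=P[...,:2]-np.array([616.6,166.3]);a=q@n;b=q@d
for lo in range(-200,0,10):
  m=(a>lo)&(a<lo+10)&(abs(b)<75)&(P[...,2]>60)&(P[...,2]<150)&(z>0)
  print(lo,m.sum(),np.percentile(P[m][:,2],[10,50,90]).round(1) if m.sum() else '')
"
```

```text
-200 107 [115.2 128.8 146.2]
-190 110 [113.8 118.1 119.6]
-180 138 [111.5 118.8 143.5]
-170 46 [112.2 116.3 118.8]
-160 48 [112.1 116.3 118.9]
-150 45 [111.9 116.4 118.7]
-140 44 [111.8 116.1 118.9]
-130 199 [ 77.3 115.7 117.3]
-120 263 [ 77.6 115.5 116.9]
-110 263 [ 75.8 115.3 116.7]
-100 269 [ 74.6 115.4 116.9]
-90 264 [ 76.9 115.4 116.7]
-80 273 [ 74.8 115.4 116.8]
-70 263 [ 75.2 115.4 116.9]
-60 264 [ 75.7 115.5 116.7]
-50 268 [ 74.6 115.4 116.8]
-40 260 [ 77.5 115.5 117. ]
-30 276 [ 74.8 115.5 117.1]
-20 269 [ 75.  115.7 119.1]
-10 276 [ 76.3 116.1 119.3]
```

View pics/side4.png

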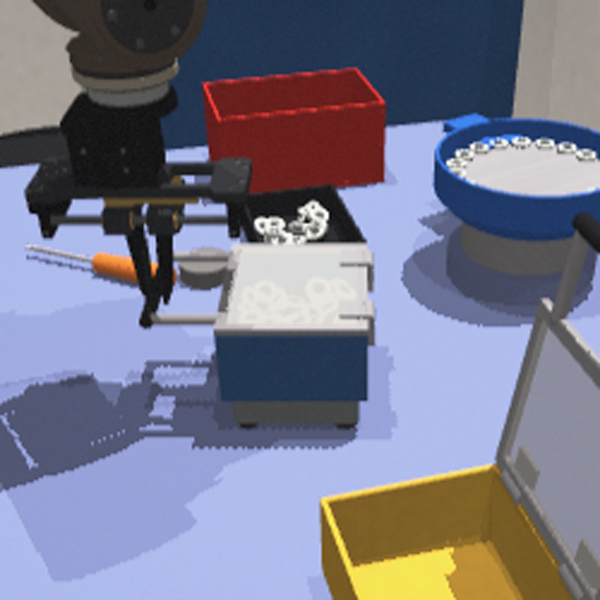

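The lid lies level and flat on the rim, from (217,330) to (370,245) in the crop. I'll ease off, open to 35 mm and lift.

Emit:
jog_arm:
  motion:
    - [0, 0, 0, 0, 0, -2, 6]
    - [0, 0, 0, 0, 0, 0, 15]
    - [0, 0, 0, 0, 0, 0, 25]
    - [0, 0, 0, 0, 0, 0, 35]
    - [0, 0, 0, 0, 0, 0, 35]
    - [0, 0, 0, 0, 0, 0, 35]

```text
t: 11.38
eef_pos: [435.5, 215.8, 179.1]
tcp_rot: [-3.141, 0.0, 1.303]
ft_force: [0.8, -0.3, -0.8]
opening: 0.365
grip_force: 0.0
```

Emit:
jog_arm:
  motion:
    - [0, 0, 0, 0, 0, -5, 35]
    - [0, 0, 0, 0, 0, -10, 35]
    - [0, 0, 0, 0, 0, -20, 35]
    - [0, 0, 0, 0, 0, -30, 35]
    - [0, 0, 0, 0, 0, -30, 35]
    - [0, 0, 0, 0, 0, -30, 35]
    - [0, 0, 0, 0, 0, 0, 35]
    - [0, 0, 0, 0, 0, 0, 35]

```text
t: 12.38
eef_pos: [435.2, 215.7, 304.0]
tcp_rot: [-3.141, 0.0, 1.303]
ft_force: [0.8, 0.1, 0.2]
opening: 0.366
grip_force: 0.0
```

```bash
python3 -c "
from h import *
print(delta(bar(0)))
r=cam('side'); cv2.imwrite('pics/side5.png',r['color'][:,:,::-1])"
```

```text
t 12.375 pos [435.2 215.7 304. ] rot [-3.141  0.     1.303] F [0.8 0.1 0.2] grip 0.0 open 34.77984543647023
[  0.3  -2.  131. ]
```

View pics/side5.png

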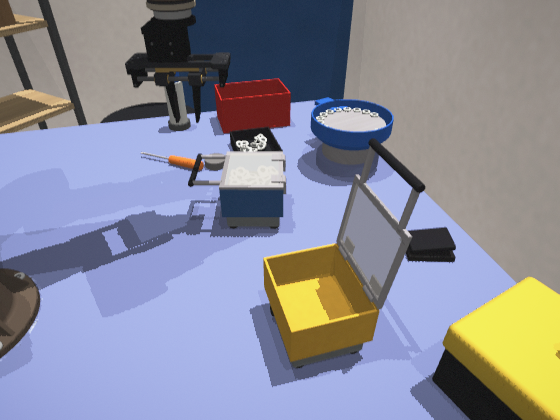

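The blue lid is closed, with its bar at (196,170). The gripper is clear of it, and the yellow lid still stands open at (375,230).

```bash
python3 -c "
from cell import env
print(env.job_done())"
```

```text
the job is handed in; nothing more can be done
None
```

I lowered the blue hopper's lid by its handle until it lay flat and closed on the rim, left the yellow lid standing open, moved the gripper clear, and handed the job in at about 12.4 s; the hand-in returned no verdict.

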